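# Refit the spreading board's end block and hold it square

## Task

One raised end block of the spreading board in the vise is off: set the loose end block down over the two bare dowels until it is fully home on the board, and let go of it. Then take the try square by its wooden stock, stand it on the board with its blade lying along the cork, and press it firmly down and into the inside corner between the board and the block you refitted, so that the blade's edge is flat on the cork and the back of the stock is flat against the block. Finish while still gripping the square and pressing it there, holding the block square, and leave the jar, spot plate, caliper and probe where they lie.

Things in the scene. Friction and masses are not known exactly. Their poses are not given: they have to be found in the camera images.
- board: cork-faced wooden spreading board, 300 x 82 x 31 mm, level, fixed in the vise (jaws at its middle, 8 mm below its top; tops of both end blocks stand 50 mm above it). Origin: middle of its flat top face, 116 mm above the desk. z up; y along it towards the end with two bare dowels, roughly to the robot's left (up to 0.22 rad off). A 6 mm groove (x -3 to 3 mm) parts the two cork strips.
- dowels (a point): point on the board's top face midway between its two bare upright dowels, at (0, 138, 0) mm in the board's frame, axes as the board's. The dowels stand at x = -22 and +22 mm from it, 8 mm thick, 14 mm high, tips tapered over the last 3.5 mm. The last 24 mm of the board here are bare wood, flush with the cork. The other end already has its block.
- inner_corner (a point): point on the board's top face, on its middle line, below the inner face of the end block once that is home: at (0, 128, 0) mm in the board's frame, axes as the board's. The square goes on either cork strip, x about -22 or +22 mm from here, with the back of its stock at y = 0 here, so its origin is 15 mm short of this point along y.
- end_block: loose end block of plain wood, 82 mm wide (x), 20 mm thick (y), 50 mm high (z), about 75 g, standing on the desk. Origin: centre of its underside. Two round holes in the underside at x = -22 and +22 mm, 9.6 mm wide, 18 mm deep, mouths flared. Home: origin at point dowels, x along the board's x (either way round), underside on the board. About 0.8 mm of play on the dowels.
- try_square: try square standing on the desk, about 130 g. Upright dark wooden stock 18 mm thick (x), 30 mm deep (y), 95 mm high; steel blade 4 mm thick, 26 mm high, from the stock along -y to y = -130 mm, lower edge flush with the stock's foot. Origin: centre of the stock's foot, z up; the brass-faced back of the stock is at y = +15 mm. In the corner its y lies along the board's y.
- stock_top (a point): middle of the top end of the square's upright stock, 95 mm above its origin, axes as the square's. Grip the stock across its 18 mm thickness (x) close below this, above the 50 mm high end block.
- jar: bystander: ribbed glass jar with ground glass lid and knob, 98 mm across, 123 mm high, 550 g; origin centre of its underside
- spot_plate: bystander: white porcelain spot plate, 86 x 114 x 13 mm with 12 wells, 300 g; origin centre of its underside
- caliper: bystander: steel vernier caliper lying flat, 225 mm long (its x), jaws reaching 58 mm to its -y at its -x end, 8 mm thick, 150 g; origin under the middle of its beam
- probe: bystander: chrome dissecting probe lying flat along its y, 160 mm long, 8 mm thick, 30 g; origin near its middle
There are look-alikes about, which are no part of the job. Of the things like the try_square, leave any that is green; of the rest the larger one is meant.

How it is judged:
By the outcome, as a careful person would: the job done as asked, in the order asked, and still so for the second after the job is handed in, while the arm keeps its last pose, push and grip.
It also fails if it takes over 64 s, if anything falls off the work surface, if the arm or the gripper's body presses on something with over 40 N, if the wrist force passes 120 N, or if a joint passes its speed limit or range.

## Robot

A 7-joint arm with a two-finger parallel gripper is mounted at the origin on the work surface. World frame = base frame: x ahead of the robot, y to its left, z up, the work surface at z = 0. Lengths are in mm, angles in rad, forces in N, time in s.
With the tool pointing down it reaches from about 400 to 875 mm from the base axis. Payload 19.3 kg.
Tool frame: the origin (TCP) lies at the very end of the fingers, on their centre line; the grasp point (between the pads) lies 19 mm behind it (r.grip_depth is the distance from the TCP to the grasp point, in mm); y points along the fingers, x is the direction in which the jaws open and shut, and the axes are right-handed (so a half turn about y gives the same grasp; the last joint's range is limited). The gripper opens to 85 mm and grips with 20 to 120 N. Pads are 22 mm wide; open, the fingers measure 114 mm over their backs; the gripper's body (76 mm by 85 mm) begins 54 mm behind the grasp point. The pads swing forward as they close: fully open they stand 13 mm farther back than shut.
Start: joints at [-1.26, 0.521, -0.036, 1.599, 0.021, 1.021, -0.113], TCP at [232.307, 580.214, 231.291] pointing down, gripper open.
Joint ranges: [-2.91, 2.91], [-0.3, 2.13], [-1.5, 1.42], [0.17, 2.43], [-1.26, 4.41], [0.16, 1.93], [-2.52, 2.52]. Speed limits (rad/s): [1.89, 1.89, 2.39, 2.39, 3.01, 3.01, 3.01].

## Interface

Orientations are given as a unit quaternion [x, y, z, w].
In Python, from bench import r, cams gives the robot as it stands.
- The arm moves only by the tool play_rows, never from a script. Its argument "plan" is one flat list of numbers, 5 for each row, row after row: the opening, from 0 (shut) to 1 (fully open), then the shift along the tool's x, y, z in mm, then the turn about the tool's y in rad. In form: [fingers, x, y, z, yaw, fingers, x, y, z, yaw, ...]. A call has 1 to 20 rows; each row shifts and turns the commanded pose from where the row before left it, along the tool's axes as they then stand; what a row does not reach is not made up. A row lasts 1/12 s, in which the tool goes at most 41.7 mm and 7.16 degrees, less where a joint would pass 70% of its speed; a pose out of reach is approached as far as the arm can. A call with a gripper value outside its range is refused whole. The fingers move at their own pace and stop on an object; "grip_force" is the grip in N (left out, the last holds). Time passes only in rows, so rows that do not move let the fingers close. It gives the time, the measured TCP pose, the force and the opening at its end, in the units of the state.
- r.get_obs(): the state, without advancing time (a new reading comes with each control period).
- cams.camera(name): name is "scene" or "top" or "wrist"; returns a dict with "frame" (480x640x3 uint8, red, green, blue), "depth" (480x640 float32, mm along the optical axis (not along the pixel's ray), 0 where there is no reading), "intrinsics" (3x3 intrinsics, pixels), "k1" (the pictures are not rectified: a ray, as slopes to the right and down, at radius r is drawn at 1 + k1 r^2 times it, then the intrinsics apply), "extrinsics" (4x4, takes a point from world to camera coordinates); the wrist camera has in their place "tool_from_camera" (4x4, takes a point from camera to tool coordinates, whose origin is the TCP and whose axes are the tool frame's). Camera axes: x right, y down, z forward; pixel columns grow to the right and rows downward; lengths in mm; the calibration is good to about 2 mm. A picture is of the moment at which its call begins: read the wrist's pose just before it.
- r.hand_in(): hands the job in, once; it reports no verdict.
Trained networks look in the newest picture that a camera, given by its name, has taken for a name from the list of things; names that differ only in an ending like _2 or _b are one class to them, and where a whole thing is asked for, a point or a joint stands for the part that bears it (a point fixed in the world has none). Each returns a list of dicts, best first, with "conf" (0 to 1); they miss things now and then, are a little off and sometimes report something else, mostly with a low value. They report only what shows in the picture. A call takes as long as a camera call. They do not tell look-alikes from the thing itself.
- cams.boxes_of(camera, query): "centre" ([x, y, z] in mm, in world coordinates, good to about 4 mm: the middle of the surface that is visible of it).
- cams.silhouettes(camera, query): "mask" (480x640 bool, what is visible of it).
- cams.place_of(camera, query): "centre" ([x, y, z] in mm, in world coordinates, good to about 4 mm: a listed point, or the origin of a listed thing).
The state is a dict: "t": time; "joint_positions": joint angles; "dq": joint speeds; "tau": joint torques, N m; "tcp_pos": TCP position; "tcp_rot": TCP orientation; "ft_force": force on the tool from outside, world axes, zero at the start; "moment": the same for the moment, N m; "gripper_width": finger opening in mm.
Only numpy, scipy, OpenCV 4.12 (cv2) and the standard library are available. Lean on these libraries where they do the work, as an engineer would, in place of code of your own. Each camera call takes 0.05 s, during which the arm holds its last target. There are 200 camera calls.

## Working session

There is one attempt and no reset: what is moved stays moved. The work goes in short steps, Python scripts to look and compute and a tool call to move; the robot and the scene stay as the last step left them, time stands still between calls to the robot, and variables do not carry over. Pictures are saved under pics/ and viewed, about 8 in all and at most 12, crops included, and the job is handed in when it is done.

Besides the shell and the picture viewer there is one more tool, called after ">>>" as a command line: name --argument value ..., lists and objects as JSON in quotes. play_rows: Moves the arm, as the interface text tells. Its arguments: {"type":"object","properties":{"plan":{"type":"array"},"grip_force":{"type":"number"}},"required":["plan"]}

```bash
ls; mkdir -p pics
cat > h.py <<'E'
import numpy as np, cv2
from bench import r, cams
from scipy.spatial.transform import Rotation as R
def cloud(c, mask=None, wrist_pose=None):
    d=c["depth"]; K=np.array(c["intrinsics"]); k1=c["k1"]
    m=(d>0) if mask is None else (mask&(d>0))
    v,u=np.nonzero(m); z=d[v,u]
    dist=np.array([k1,0,0,0,0.])
    p=cv2.undistortPoints(np.stack([u,v],1).astype(np.float64)[:,None],K,dist)[:,0]
    P=np.c_[p*z[:,None],z]
    if wrist_pose is None:
        E=np.linalg.inv(np.array(c["extrinsics"]))
    else:
        T=np.eye(4);T[:3,:3]=R.from_quat(wrist_pose["tcp_rot"]).as_matrix();T[:3,3]=wrist_pose["tcp_pos"]
        E=T@np.array(c["tool_from_camera"])
    return P@E[:3,:3].T+E[:3,3],u,v
E
python3 - <<'E'
from h import *
o=r.get_obs();print({k:np.round(v,3) for k,v in o.items()})
print(R.from_quat(o["tcp_rot"]).as_matrix().round(3))
ims=[]
for n in ["scene","top"]:
    c=cams.camera(n); ims.append(c["frame"])
    cv2.imwrite(f"pics/{n}.png",c["frame"][:,:,::-1])
    np.savez(f"{n}.npz",**{k:v for k,v in c.items()})
    for q in ["board","dowels","end_block","try_square","stock_top","jar","spot_plate","caliper","probe"]:
        print(n,q,[(np.round(a["centre"]).tolist(),round(a["conf"],2)) for a in cams.place_of(n,q)])
E
```

```text
pics
{'t': np.float64(0.0), 'joint_positions': array([-1.26 ,  0.522, -0.036,  1.6  ,  0.021,  1.021, -0.113]), 'dq': array([ 0.001, -0.001, -0.   ,  0.   , -0.   ,  0.   ,  0.   ]), 'tau': array([ 0.0000e+00, -9.2711e+01,  1.9800e+00, -3.6994e+01,  1.8000e-02,
        8.0000e-03, -0.0000e+00]), 'tcp_pos': array([232.196, 579.914, 230.716]), 'tcp_rot': array([ 0.586,  0.396, -0.397, -0.585]), 'ft_force': array([-0.069,  0.011, -0.48 ]), 'moment': array([-0.048,  0.023, -0.002]), 'gripper_width': np.float64(85.433)}
[[ 0.372 -0.    -0.928]
 [ 0.928 -0.001  0.372]
 [-0.001 -1.    -0.   ]]
scene board [([636.0, -47.0, 113.0], 0.58)]
scene dowels [([606.0, 92.0, 116.0], 0.86)]
scene end_block [([422.0, -126.0, 0.0], 0.63)]
scene try_square [([331.0, 221.0, 4.0], 0.92), ([441.0, 288.0, -2.0], 0.68), ([449.0, 154.0, -5.0], 0.55), ([637.0, -44.0, 113.0], 0.35)]
scene stock_top [([328.0, 222.0, 101.0], 0.82), ([449.0, 156.0, 95.0], 0.67), ([608.0, 81.0, 114.0], 0.48)]
scene jar [([638.0, -342.0, 2.0], 0.67)]
scene spot_plate [([608.0, 350.0, -3.0], 0.77)]
scene caliper [([446.0, 154.0, -1.0], 0.68)]
scene probe [([427.0, -426.0, -0.0], 0.66)]
top board [([632.0, -50.0, 114.0], 0.67)]
top dowels [([605.0, 90.0, 116.0], 0.97), ([430.0, 455.0, -4.0], 0.65)]
top end_block [([420.0, -126.0, 0.0], 0.7)]
top try_square [([439.0, 290.0, -3.0], 0.66), ([332.0, 220.0, 2.0], 0.61), ([446.0, 159.0, 4.0], 0.53)]
top stock_top [([328.0, 221.0, 93.0], 0.75), ([445.0, 287.0, 61.0], 0.44)]
top jar [([638.0, -339.0, -1.0], 0.87)]
top spot_plate [([611.0, 346.0, -0.0], 0.74), ([428.0, -425.0, -1.0], 0.59)]
top caliper [([425.0, 453.0, -2.0], 0.64)]
top probe [([431.0, -425.0, -1.0], 0.57)]
```

View pics/scene.png

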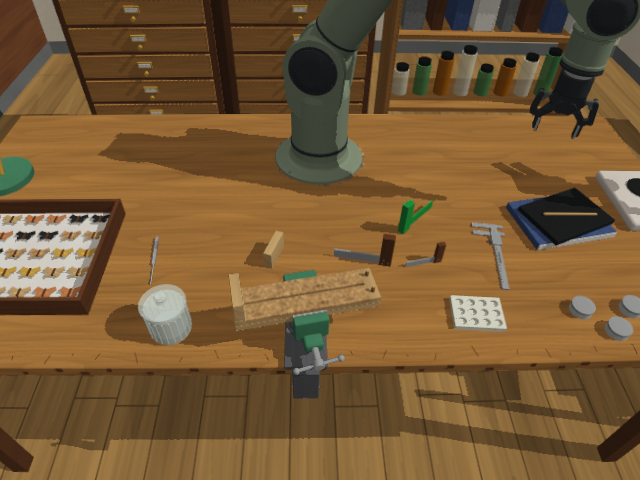

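View pics/top.png

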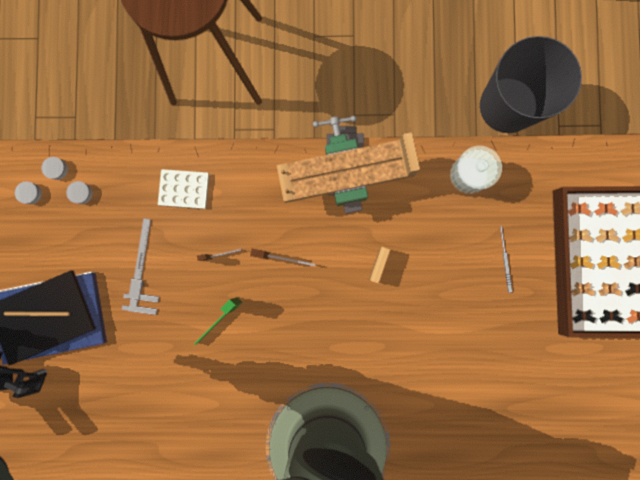

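The scene picture shows the block at (274,248), the larger brown square at (388,250), the small one at (440,252), the green one at (408,218), and the bare dowels at the board's right end, about (365,280). Next I'll measure them from depth.

Run:
```python
from h import *
for n in ["top","scene"]:
    c=dict(np.load(n+".npz")); P,u,v=cloud(c)
    desk=P[(np.abs(P[:,2])<15)&(P[:,0]>350)&(P[:,0]<700)&(abs(P[:,1])<300)]; print(n,"desk z",np.median(desk[:,2]))
    def rect(lo,hi,cx,cy,rad):
        m=(P[:,2]>lo)&(P[:,2]<hi)&(np.hypot(P[:,0]-cx,P[:,1]-cy)<rad); Q=P[m]
        if len(Q)<5: print("few",len(Q));return
        (c0,s,a)=cv2.minAreaRect(Q[:,:2].astype(np.float32)); print(n,(lo,hi),len(Q),"c",np.round(c0,1),"size",np.round(s,1),"ang",round(a,1),"medz",np.median(Q[:,2]).round(1))
    rect(44,60,421,-126,70)   # block top
    rect(88,102,449,155,60)  # stock top
    rect(12,35,449,120,110)   # blade
    rect(110,120,634,-48,170) # board
    rect(122,135,606,91,40) # dowels
    rect(158,175,660,-190,80) # other block
```

```text
top desk z -0.6418248639174635
top (44, 60) 314 c [ 419.9 -121. ] size [20.1 81.8] ang 70.3 medz 49.2
top (88, 102) 112 c [445.7 156.1] size [30.1 17.9] ang 77.3 medz 94.8
top (12, 35) 107 c [441.1 129.6] size [202.   17.1] ang 82.2 medz 24.8
top (110, 120) 4354 c [626.1 -44.3] size [127.  302.4] ang 8.0 medz 115.2
top (122, 135) 19 c [601.3  90.6] size [49.8 24.8] ang 35.0 medz 126.5
top (158, 175) 385 c [ 656.2 -178.3] size [81.8 21.2] ang 11.8 medz 165.0
scene desk z 1.703643128975159
scene (44, 60) 245 c [ 422.3 -122. ] size [20.9 84.4] ang 70.4 medz 51.6
scene (88, 102) 104 c [448.  154.8] size [29.1 21.6] ang 82.4 medz 95.8
scene (12, 35) 363 c [445.1 127.3] size [203.6  19.6] ang 80.2 medz 21.0
scene (110, 120) 4524 c [631.6 -45.2] size [133.  305.5] ang 6.5 medz 117.3
scene (122, 135) 31 c [605.9  89.5] size [51.1  6.6] ang 11.5 medz 126.9
scene (158, 175) 373 c [ 658.9 -180.6] size [84.7 19.9] ang 11.2 medz 167.3
```

>>> play_rows --plan '[1,-22.5,-3,-32.5,0,1,-22.5,-3,-32.5,0,1,-22.5,-3,-32.5,0,1,-22.5,-3,-32.5,0,1,-22.5,-3,-32.5,0,1,-22.5,-3,-32.5,0,1,-22.5,-3,-32.5,0,1,-22.5,-3,-32.5,0,1,-22.5,-3,-32.5,0,1,-22.5,-3,-32.5,0,1,-35.5,0,-11,0,1,-35.5,0,-11,0,1,-35.5,0,-11,0,1,-35.5,0,-11,0,1,-35.5,0,-11,0,1,-35.5,0,-11,0,1,-35.5,0,-11,0,1,-35.5,0,-11,0,1,-35.5,0,-11,0,1,-35.5,0,-11,0]'

```text
t: 2.67
tcp_pos: [420.1, -121.7, 261.6]
tcp_rot: [0.586, 0.397, -0.396, -0.585]
ft_force: [1.6, 0.9, 0.2]
gripper_width: 85.2
```

```bash
cat >> h.py <<'E'
def delta(tx,ty,tz,ang=None):
    "print shift/turn in tool axes to reach world target; ang = wanted angle of tool x (deg)"
    o=r.get_obs(); M=R.from_quat(o["tcp_rot"]).as_matrix(); p=o["tcp_pos"]
    a=np.degrees(np.arctan2(M[1,0],M[0,0]))
    print("t",o["t"].round(2),"pos",p.round(1),"ang",a.round(2),"F",o["ft_force"].round(1),"w",o["gripper_width"].round(1),"tool y",M[:,1].round(3))
    print("shift",(M.T@(np.array([tx,ty,tz])-p)).round(1), "yaw", None if ang is None else round(-np.radians(ang-a),3))
E
python3 - <<'E'
from h import *
delta(421,-122,19,70.3)
o=r.get_obs();c=cams.camera("wrist");print(np.array(c["tool_from_camera"]).round(2))
cv2.imwrite("pics/w1.png",c["frame"][:,:,::-1])
P,u,v=cloud(c,None,o)
m=(P[:,2]>40)&(P[:,2]<60)&(np.hypot(P[:,0]-421,P[:,1]+122)<70);Q=P[m]
print(len(Q),np.median(Q[:,2]) if len(Q) else 0,cv2.minAreaRect(Q[:,:2].astype(np.float32)) if len(Q)>5 else None, [u[m].min(),u[m].max(),v[m].min(),v[m].max()])
E
```

```text
Traceback (most recent call last):
  File "h.py", line 21, in delta
    print("t",o["t"].round(2),"pos",p.round(1),"ang",a.round(2),"F",o["ft_force"].round(1),"w",o["gripper_width"].round(1),"tool y",M[:,1].round(3))
              ^^^^^^^^^^^^
AttributeError: 'float' object has no attribute 'round'
```

```bash
sed -i 's/o\["t"\].round(2)/round(float(o["t"]),2)/; s/p=o\["tcp_pos"\]/p=np.array(o["tcp_pos"])/; s/o\["ft_force"\].round(1)/np.round(o["ft_force"],1)/; s/o\["gripper_width"\].round(1)/round(float(o["gripper_width"]),1)/' h.py
python3 - <<'E'
from h import *
delta(421,-122,19,70.3)
o=r.get_obs();c=cams.camera("wrist");print(np.array(c["tool_from_camera"]).round(2))
cv2.imwrite("pics/w1.png",c["frame"][:,:,::-1])
P,u,v=cloud(c,None,o)
m=(P[:,2]>40)&(P[:,2]<60)&(np.hypot(P[:,0]-421,P[:,1]+122)<70);Q=P[m]
print(len(Q),np.median(Q[:,2]) if len(Q) else 0,cv2.minAreaRect(Q[:,:2].astype(np.float32)) if len(Q)>5 else None, [u[m].min(),u[m].max(),v[m].min(),v[m].max()] if len(Q) else 0)
E
```

```text
t 2.67 pos [ 420.1 -121.7  261.6] ang 68.19 F [1.6 0.9 0.2] w 85.2 tool y [ 0.001  0.    -1.   ]
shift [-1.000e-01  2.426e+02 -8.000e-01] yaw -0.037
[[   1.      0.      0.     -0.61]
 [  -0.     -0.29    0.96 -143.19]
 [   0.     -0.96   -0.29   72.56]
 [   0.      0.      0.      1.  ]]
1966 50.65138469643611 ((422.4317321777344, -123.09884643554688), (20.01108741760254, 82.46810150146484), 70.29306030273438) [np.int64(304), np.int64(328), np.int64(162), np.int64(252)]
```

View pics/w1.png

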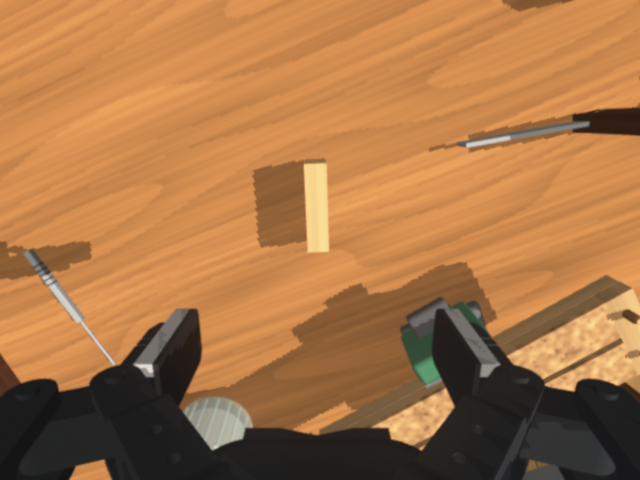

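The wrist view shows the block upright at (316,206) between the fingers, with clear desk around it. I'll descend and grip it.

>>> play_rows --grip_force 60 --plan '[1,0.2,0,-1.4,-0.037,1,0,36,0,0,1,0,36,0,0,1,0,36,0,0,1,0,36,0,0,1,0,36,0,0,1,0,30,0,0,1,0,20,0,0,1,0,11,0,0,1,0,0,0,0,0,0,0,0,0,0,0,0,0,0,0,0,0,0,0,0,0,0,0,0,0,0,0,0,0,0,0,0,0,0,0,0,0,0,0,0,0,0,0,0,0,0,0,0,0]'

```text
t: 4.3
tcp_pos: [422.3, -120.2, 20.9]
tcp_rot: [0.578, 0.407, -0.407, -0.578]
ft_force: [-1.7, 2.7, 13.4]
gripper_width: 19.1
```

>>> play_rows --plan '[0,0,-15,0,0,0,0,-35,0,-0.09,0,0,-35,0,-0.09,0,0,-35,0,-0.09,0,0,-35,0,-0.09,0,0,-35,0,-0.09,0,0,-20,0,-0.095,0,13.6,0,-25,0,0,13.6,0,-25,0,0,13.6,0,-25,0,0,13.6,0,-25,0,0,13.6,0,-25,0,0,13.6,0,-25,0,0,13.6,0,-25,0,0,13.6,0,-25,0,0,0,0,0,0,0,0,0,0,0]'

```text
t: 5.72
tcp_pos: [596.4, 27.4, 229.8]
tcp_rot: [-0.447, -0.548, 0.548, 0.447]
ft_force: [-0.6, -0.9, -1.8]
gripper_width: 19.1
```

Run:
```python
from h import *
delta(604,90,230,101.5)
o=r.get_obs();c=cams.camera("wrist")
cv2.imwrite("pics/w2.png",c["frame"][:,:,::-1]); np.savez("w2.npz",o=np.r_[o["tcp_pos"],o["tcp_rot"]],**c)
P,u,v=cloud(c,None,o)
def rect(lo,hi,cx,cy,rad):
    m=(P[:,2]>lo)&(P[:,2]<hi)&(np.hypot(P[:,0]-cx,P[:,1]-cy)<rad);Q=P[m]
    print((lo,hi),len(Q),cv2.minAreaRect(Q[:,:2].astype(np.float32)) if len(Q)>5 else None,[u[m].min(),u[m].max(),v[m].min(),v[m].max()] if len(Q) else 0, np.median(Q[:,2]) if len(Q) else 0)
rect(122,135,604,90,40); rect(250,275,*o["tcp_pos"][:2],70);rect(110,119,604,90,60)
print([(np.round(a["centre"],1),a["conf"]) for a in cams.place_of("wrist","dowels")],[(np.round(a["centre"],1),a["conf"]) for a in cams.place_of("wrist","end_block")])
```

```text
t 5.72 pos [596.4  27.4 229.8] ang 101.63 F [-0.6 -0.9 -1.8] w 19.1 tool y [-0.001 -0.    -1.   ]
shift [ 59.8  -0.2 -20.1] yaw 0.002
(122, 135) 228 ((604.8915405273438, 89.5062484741211), (51.42503356933594, 7.869231224060059), 11.09803295135498) [np.int64(397), np.int64(415), np.int64(232), np.int64(307)] 127.79858864614148
(250, 275) 16212 ((591.2842407226562, 25.88414764404297), (62.74324417114258, 64.84232330322266), 58.49785232543945) [np.int64(186), np.int64(446), np.int64(228), np.int64(434)] 259.49974684445027
(110, 119) 7277 ((608.3861083984375, 74.63760375976562), (82.7173843383789, 55.468597412109375), 11.384490966796875) [np.int64(342), np.int64(425), np.int64(205), np.int64(319)] 116.65882737288274
[(array([604.1,  92.9, 118.6]), 0.6)] []
```

View pics/w2.png

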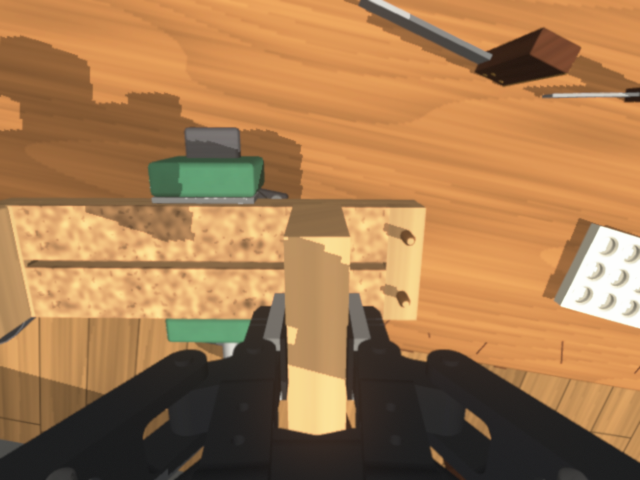

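Run:
```python
from h import *
w=dict(np.load("w2.npz"));o=w["o"];P,u,v=cloud(w,None,{"tcp_pos":o[:3],"tcp_rot":o[3:]})
M=R.from_quat(o[3:]).as_matrix();T=(P-o[:3])@M
m=(u>290)&(u<345)&(v>205)&(v<233)&(P[:,2]>150);Q=T[m];print("near face",len(Q),np.percentile(Q,[5,50,95],axis=0).round(1))
m=(u>300)&(u<335)&(v>250)&(v<430)&(P[:,2]>200);Q=T[m];print("top",len(Q),np.percentile(Q,[1,50,99],axis=0).round(1))
for vv in range(390,440,4):
    k=(u==318)&(v==vv);print(vv,T[k].round(1))
m=(u>280)&(u<352)&(v>238)&(v<290)&(abs(T[:,1]+30)<5)
for a in (240,250,260,275):
    k=m&(v==a);print(a,u[k].min(),u[k].max(),T[k][:,0].min().round(1),T[k][:,0].max().round(1),T[k][:,2].mean().round(1))
# dowels tip centres in tool frame, board end
for lo,hi in ((225,250),(280,310)):
    k=(u>390)&(u<420)&(v>lo)&(v<hi)&(P[:,2]>126)&(P[:,2]<133);Q=P[k];print("dowel",len(Q),((Q.min(0)+Q.max(0))/2).round(1),Q.mean(0).round(1),(Q.max(0)-Q.min(0)).round(1))
k=(P[:,2]>112)&(P[:,2]<120)&(u>300)&(u<440)&(v>195)&(v<330);Q=T[k];print("board end tool x,z range",np.percentile(Q[:,0],99.5),np.percentile(Q[:,2],[.5,99.5]), Q[:,1].mean())
```

```text
near face 1423 [[ -8.8 -23.1  40.2]
 [ -0.4  -7.1  40.4]
 [  8.1  14.1  40.7]]
top 6069 [[ -5.7 -30.8 -29.2]
 [ -0.4 -29.6   5.6]
 [  5.3 -28.3  35.6]]
390 [[ -0.  -30.6 -12.7]]
394 [[ -0.  -29.4 -15.2]]
398 [[ -0.  -29.2 -17.1]]
402 [[ -0.  -29.8 -18.2]]
406 [[ -0.  -29.5 -20.1]]
410 [[ -0.  -29.2 -22. ]]
414 [[ -0.  -29.5 -23.4]]
418 [[ -0.  -30.2 -24.5]]
422 [[ -0.  -28.9 -27.3]]
426 [[ -0.  -29.6 -28.4]]
430 [[ -0.  -29.  -30.7]]
434 [[ -0.  -29.5 -31.9]]
438 [[ -0.3 -76.1  10. ]]
240 283 349 -10.6 9.2 39.4
250 284 349 -10.4 9.2 36.3
260 284 349 -10.4 9.3 33.1
275 284 349 -10.6 9.4 28.2
dowel 83 [583.7  85.3 128.6] [583.   84.4 128.8] [7.8 7.7 5.1]
dowel 79 [626.5  93.8 128.6] [625.5  93.  128.5] [7.5 7.7 5.2]
board end tool x,z range 71.20718728395798 [-61.25377161  19.82104005] 113.21743237697572
```

The wrist view shows the block held squarely at (317,235–430) and the bare dowels at (408,238) and (404,299). The offset to the dowels is about 59.7 in tool x and -20.3 in tool z.

>>> play_rows --plan '[0,19.9,0,-6.8,0.006,0,19.9,0,-6.8,0,0,19.9,0,-6.7,0,0,0,20,0,0,0,0,20,0,0,0,0,20,0,0,0,0,12,0,0,0,0,0,0,0,0,0,0,0,0,0,0,2,0,0,0,0,2,0,0,0,0,2,0,0,0,0,2,0,0]'

```text
t: 6.95
tcp_pos: [604.6, 88.8, 150.7]
tcp_rot: [0.449, 0.547, -0.546, -0.449]
ft_force: [0.3, 0.1, -1.4]
gripper_width: 19.0
```

```bash
python3 -c "
from h import *
delta(605.1,89.6,136.5,101.3);print(np.round(r.get_obs()['moment'],2))"
```

```text
t 6.95 pos [604.6  88.8 150.7] ang 101.18 F [ 0.3  0.1 -1.4] w 19.0 tool y [ 0.001  0.    -1.   ]
shift [ 0.6 14.2 -0.6] yaw -0.002
[-0.07  0.01 -0.02]
```

>>> play_rows --plan '[0,0.6,0,0.1,0,0,0.6,0,0,0,0,0,0,0,0,0,0,1.5,0,0,0,0,1.5,0,0,0,0,1.5,0,0]'

```text
t: 7.45
tcp_pos: [604.0, 90.0, 145.7]
tcp_rot: [-0.449, -0.546, 0.546, 0.449]
ft_force: [0.8, 0.1, -1.2]
gripper_width: 19.3
```

```bash
python3 -c "
from h import *
delta(604.2,90,136.5,101.3);print(np.round(r.get_obs()['moment'],2))"
```

```text
t 7.45 pos [604.   90.  145.7] ang 101.18 F [ 0.8  0.1 -1.2] w 19.3 tool y [-0. -0. -1.]
shift [-0.   9.2 -0.2] yaw -0.002
[ 0.04 -0.02 -0.01]
```

>>> play_rows --plan '[0,0,2,0,0,0,0,2,0,0,0,0,2,0,0,0,0,1,0,0,0,0,0,0,0]'

```text
t: 7.87
tcp_pos: [603.9, 90.0, 138.5]
tcp_rot: [-0.449, -0.546, 0.546, 0.449]
ft_force: [-0.9, -0.3, -1.4]
gripper_width: 19.3
```

```bash
python3 -c "
from h import *
delta(604.2,90,136.5,101.3);print(np.round(r.get_obs()['moment'],2))"
```

```text
t 7.87 pos [603.9  90.  138.5] ang 101.18 F [-0.9 -0.3 -1.4] w 19.3 tool y [-0. -0. -1.]
shift [-0.   2.  -0.3] yaw -0.002
[-0.03  0.05 -0.05]
```

>>> play_rows --plan '[0,0,1,0,0,0,0,1,0,0,0,0,1,0,0,0,0,0,0,0]'

```text
t: 8.2
tcp_pos: [604.1, 90.0, 137.0]
tcp_rot: [0.449, 0.546, -0.546, -0.449]
ft_force: [-7.4, -0.4, 20.2]
gripper_width: 19.0
```

>>> play_rows --plan '[1,0,0,0,0,1,0,0,0,0,1,0,0,0,0,1,0,0,0,0,1,0,0,0,0,1,0,0,0,0,1,0,-10,0,0,1,0,-25,0,0,1,0,-35,0,0,1,0,-35,0,0,1,0,-35,0,0,1,0,0,0,0]'

```text
t: 9.2
tcp_pos: [606.3, 90.2, 283.4]
tcp_rot: [0.451, 0.549, -0.544, -0.447]
ft_force: [0.5, 0.3, 0.5]
gripper_width: 85.4
```

Run:
```python
from h import *
delta(447,155,262,-12);print(np.round(r.get_obs()["joint_positions"],2))
o=r.get_obs();c=cams.camera("wrist")
P,u,v=cloud(c,None,o)
m=(P[:,2]>150)&(P[:,2]<180)&(np.hypot(P[:,0]-604,P[:,1]-90)<60);Q=P[m];print("block top",len(Q),np.median(Q[:,2]),cv2.minAreaRect(Q[:,:2].astype(np.float32)),cv2.boundingRect(np.c_[u[m],v[m]].astype(np.int32)))
m=(P[:,2]>110)&(P[:,2]<120)&(np.hypot(P[:,0]-620,P[:,1]-40)<60);print("board",np.median(P[m,2]))
cv2.imwrite("pics/w3.png",c["frame"][:,:,::-1])
```

```text
t 9.2 pos [606.3  90.2 283.4] ang 101.16 F [0.5 0.3 0.5] w 85.4 tool y [ 0.009  0.002 -1.   ]
shift [ 94.4  20.1 144. ] yaw 1.975
[-0.3   0.45  0.08  1.58 -0.04  1.1   1.55]
block top 3510 166.6265491588466 ((604.8402709960938, 89.65640258789062), (82.31580352783203, 20.054874420166016), 11.265610694885254) (302, 167, 31, 120)
board 116.61060863941657
```

>>> play_rows --plan '[1,18.9,0,28.8,0,1,18.9,0,28.8,0,1,18.9,0,28.8,0,1,18.9,0,28.8,0,1,18.8,0,28.8,0,1,0,0,0,0.12,1,0,0,0,0.12,1,0,0,0,0.12,1,0,0,0,0.12,1,0,0,0,0.12,1,0,0,0,0.12,1,0,0,0,0.12,1,0,0,0,0.12,1,0,0,0,0.12,1,0,0,0,0.12,1,0,0,0,0.12,1,0,0,0,0.12,1,0,0,0,0.12,1,0,0,0,0.12,1,0,0,0,0.12]'

```text
t: 10.92
tcp_pos: [444.1, 154.5, 275.7]
tcp_rot: [0.707, -0.014, 0.014, -0.707]
ft_force: [0.8, -0.2, 0.2]
gripper_width: 85.2
```

>>> play_rows --plan '[1,0,0,0,0.115,1,0,0,0,0.06,1,0,0,0,0]'

```text
t: 11.17
tcp_pos: [444.2, 154.6, 275.7]
tcp_rot: [0.703, -0.075, 0.075, -0.703]
ft_force: [-0.5, 0.3, 0.2]
gripper_width: 85.3
```

Run:
```python
from h import *
delta(447,155,262,-12);print(np.round(r.get_obs()["joint_positions"],2))
o=r.get_obs();c=cams.camera("wrist")
P,u,v=cloud(c,None,o)
def rect(lo,hi,cx,cy,rad):
    m=(P[:,2]>lo)&(P[:,2]<hi)&(np.hypot(P[:,0]-cx,P[:,1]-cy)<rad);Q=P[m]
    print((lo,hi),len(Q),cv2.minAreaRect(Q[:,:2].astype(np.float32)) if len(Q)>5 else None,[u[m].min(),u[m].max(),v[m].min(),v[m].max()] if len(Q) else 0, np.median(Q[:,2]) if len(Q) else 0)
rect(88,102,447,155,30); rect(20,32,430,85,62)
cv2.imwrite("pics/w4.png",c["frame"][:,:,::-1])
```

```text
t 11.17 pos [444.2 154.6 275.7] ang -12.15 F [-0.5  0.3  0.2] w 85.3 tool y [-0.001 -0.    -1.   ]
shift [ 2.7 13.7  0.9] yaw -0.003
[-0.74  0.23  0.34  1.95 -0.09  0.98 -0.57]
(88, 102) 793 ((448.5777893066406, 154.69630432128906), (29.798908233642578, 17.76067352294922), 78.23309326171875) [np.int64(311), np.int64(332), np.int64(193), np.int64(229)] 95.60244225502504
(20, 32) 326 ((432.2781677246094, 74.21932983398438), (96.84062194824219, 3.953873634338379), 78.67635345458984) [np.int64(319), np.int64(323), np.int64(230), np.int64(315)] 26.52718038944286
```

View pics/w4.png

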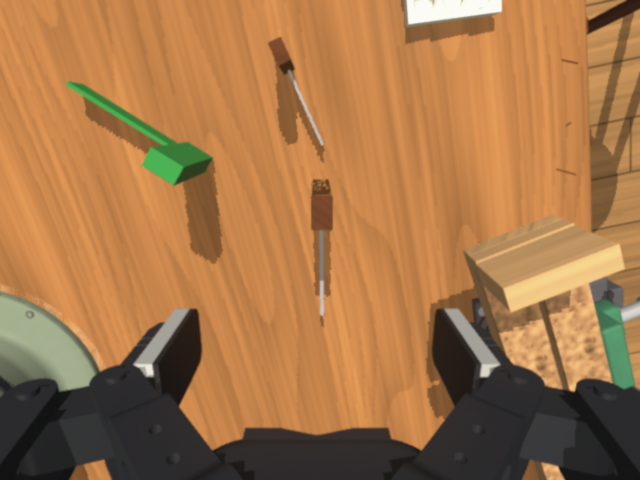

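The wrist view shows the larger brown square's stock at (321,210), with its blade running down to (322,315). The small one at (280,50) and the green one at (175,160) are well clear.

>>> play_rows --grip_force 90 --plan '[1,4.3,0,1,-0.01,1,0,35,0,0,1,0,35,0,0,1,0,35,0,0,1,0,35,0,0,1,0,35,0,0,1,0,25,0,0,1,0,14.5,0,0,1,0,0,0,0,0,0,0,0,0,0,0,0,0,0,0,0,0,0,0,0,0,0,0,0,0,0,0,0,0,0,0,0,0,0,0,0,0,0,0,0,0,0,0,0,0,0,0,0,0,0,0,0,0]'

```text
schema error: expected a multiple of 5 numbers
```

Run:
```python
from h import *
delta(449,155,62,-11.6)
```

```text
t 11.22 pos [444.2 154.7 275.7] ang -11.89 F [ 0.4  0.2 -0.5] w 85.3 tool y [-0. -0. -1.]
shift [  4.7 213.7   1.4] yaw -0.005
```

>>> play_rows --grip_force 90 --plan '[1,4.3,0,1,-0.006,1,0,35,0,0,1,0,35,0,0,1,0,35,0,0,1,0,35,0,0,1,0,35,0,0,1,0,25,0,0,1,0,14.5,0,0,1,0,0,0,0,0,0,0,0,0,0,0,0,0,0,0,0,0,0,0,0,0,0,0,0,0,0,0,0,0,0,0,0,0,0,0,0,0,0,0,0,0,0,0,0,0,0,0,0,0,0,0,0,0,0]'

```text
t: 12.8
tcp_pos: [449.3, 155.0, 62.1]
tcp_rot: [-0.703, 0.071, -0.072, 0.704]
ft_force: [-2.1, -0.7, 12.7]
gripper_width: 17.2
```

Run:
```python
from h import *
delta(449,155,62,-11.6)
```

```text
t 12.8 pos [449.3 155.   62.1] ang -11.63 F [-2.1 -0.7 12.7] w 17.2 tool y [ 0.001  0.001 -1.   ]
shift [-0.3  0.1 -0. ] yaw -0.001
```

>>> play_rows --plan '[0,0,-10,0,0,0,0,-34,0,0,0,0,-34,0,0,0,0,-34,0,-0.1,0,0,-34,0,-0.1,0,0,-34,0,-0.1,0,0,0,0,-0.1,0,19.6,0,-21.9,0,0,19.6,0,-21.9,0,0,19.6,0,-21.9,0,0,19.6,0,-21.9,0,0,19.6,0,-21.9,0,0,19.6,0,-21.9,0,0,0,0,0,0,0,0,0,0,0]'

```text
t: 14.05
tcp_pos: [590.2, 47.6, 241.5]
tcp_rot: [0.704, 0.069, -0.069, -0.704]
ft_force: [0.3, 0.2, -0.9]
gripper_width: 16.8
```

Run:
```python
from h import *
delta(590.4,49.1,182,11.25)
o=r.get_obs();c=cams.camera("wrist")
P,u,v=cloud(c,None,o); M=R.from_quat(o["tcp_rot"]).as_matrix();T=(P-o["tcp_pos"])@M
cv2.imwrite("pics/w5.png",c["frame"][:,:,::-1]); np.savez("w5.npz",o=np.r_[o["tcp_pos"],o["tcp_rot"]],**c)
m=(abs(T[:,0])<9)&(T[:,1]<-20)&(T[:,1]>-45)&(abs(T[:,2])<30);Q=T[m];print("stock top",np.percentile(Q,[2,50,98],axis=0).round(1))
m=(abs(T[:,0])<8)&(T[:,1]>-25)&(T[:,1]<60)&(T[:,2]>5)&(T[:,2]<22);Q=T[m];print("stock back",len(Q),np.percentile(Q,[2,50,98],axis=0).round(1), np.polyfit(Q[:,1],Q[:,2],1) if len(Q)>9 else 0)
m=(abs(T[:,0])<8)&(T[:,1]>25)&(T[:,1]<50)&(T[:,2]<-20)&(T[:,2]>-130);Q=T[m];print("blade",len(Q),np.percentile(Q,[2,50,98],axis=0).round(1) if len(Q)>9 else 0)
if len(Q)>9: print(np.polyfit(Q[:,2],Q[:,0],1),np.polyfit(Q[:,2],Q[:,1],1))
m=(P[:,2]>155)&(P[:,2]<178)&(np.hypot(P[:,0]-605,P[:,1]-90)<55);Q=P[m];print("block",len(Q),np.median(Q[:,2]),cv2.minAreaRect(Q[:,:2].astype(np.float32)))
```

```text
t 14.05 pos [590.2  47.6 241.5] ang 11.16 F [ 0.3  0.2 -0.9] w 16.8 tool y [-0.    -0.001 -1.   ]
shift [ 0.5 59.5  1.5] yaw -0.002
stock top [[ -8.7 -37.9 -14.5]
 [  0.1 -33.3   3.6]
 [  8.6 -21.8  14.6]]
stock back 2792 [[ -7.7 -24.   13.7]
 [  0.1   2.8  14.2]
 [  7.7  56.4  14.7]] [3.54967668e-04 1.42389714e+01]
blade 238 [[ -1.9  34.4 -92.3]
 [ -0.3  35.5 -81.5]
 [  1.4  36.6 -71. ]]
[-1.66052303e-04 -3.01965911e-01] [5.33361196e-03 3.59975431e+01]
block 5624 166.60284372727915 ((605.0285034179688, 89.74977111816406), (82.59207916259766, 20.001996994018555), 11.196676254272461)
```

View pics/w5.png

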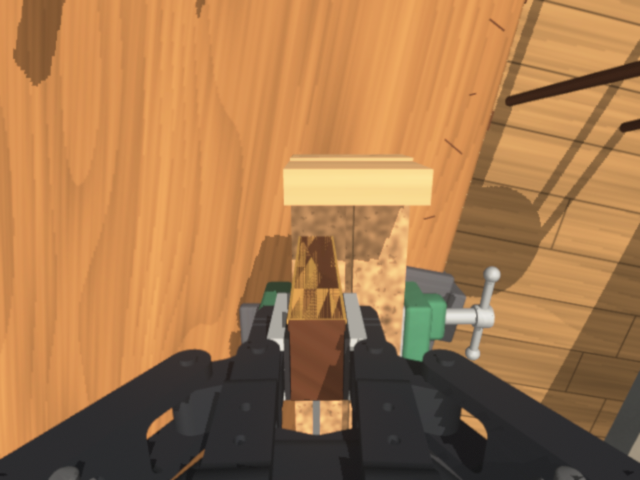

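The wrist view shows the square held upright at (317,350) over the near cork strip. The refitted block is ahead at (358,187), about 14 mm from the stock's back. I'll lower the square.

>>> play_rows --plan '[0,0.5,20,0,0,0,0,20,0,0,0,0,17,0,0,0,0,2,0,0,0,0,0,0,0,0,0,1,0,0,0,0,1,0,0,0,0,1,0,0,0,0,0,0,0]'

```text
t: 14.85
tcp_pos: [590.5, 49.1, 179.8]
tcp_rot: [-0.704, -0.07, 0.069, 0.704]
ft_force: [-1.0, 0.4, -1.0]
gripper_width: 16.5
```

>>> play_rows --plan '[0,0,1,0,0,0,0,1,0,0,0,0,0.5,0,0,0,0,0,0,0]'

```text
t: 15.18
tcp_pos: [590.8, 49.1, 178.1]
tcp_rot: [-0.704, -0.07, 0.069, 0.704]
ft_force: [-5.8, 0.4, 18.6]
gripper_width: 16.7
```

>>> play_rows --plan '[0,0,-0.3,0,0,0,0,0,2,0,0,0,0,2,0,0,0,0,2,0,0,0,0,2,0,0,0,0,1.5,0,0,0,0,1,0,0,0,0,0,0]'

```text
t: 15.85
tcp_pos: [589.3, 58.5, 178.1]
tcp_rot: [0.704, 0.07, -0.068, -0.703]
ft_force: [1.3, -4.7, 9.7]
gripper_width: 16.6
```

>>> play_rows --plan '[0,0,0,0.8,0,0,0,0,0.8,0,0,0,0,0.7,0,0,0,0,0,0]'

```text
t: 16.18
tcp_pos: [588.9, 60.6, 178.1]
tcp_rot: [0.704, 0.07, -0.068, -0.703]
ft_force: [0.6, -4.9, 9.3]
gripper_width: 16.5
```

>>> play_rows --plan '[0,0,0,0.6,0,0,0,0,0.5,0,0,0,0,0.5,0,0,0,0,0,0]'

```text
t: 16.52
tcp_pos: [588.6, 62.0, 178.1]
tcp_rot: [0.704, 0.07, -0.068, -0.703]
ft_force: [1.1, -5.7, 10.8]
gripper_width: 16.8
```

>>> play_rows --plan '[0,0,0,0.5,0,0,0,0,0.5,0,0,0,0,0.5,0,0,0,0,0,0]'

```text
t: 16.85
tcp_pos: [588.4, 62.9, 178.2]
tcp_rot: [0.704, 0.07, -0.068, -0.703]
ft_force: [1.8, -7.0, 9.6]
gripper_width: 17.1
```

>>> play_rows --plan '[0,0,0,0.5,0,0,0,0,0.5,0,0,0,0,0.5,0,0,0,0,0,0]'

```text
t: 17.18
tcp_pos: [588.3, 63.3, 178.2]
tcp_rot: [0.705, 0.07, -0.068, -0.703]
ft_force: [3.1, -13.4, 10.4]
gripper_width: 17.3
```

```bash
cat > chk.py <<'E'
from h import *
delta(588,63,178,11.2)
o=r.get_obs();print("mom",np.round(o["moment"],2)); c=cams.camera("wrist")
P,u,v=cloud(c,None,o); M=R.from_quat(o["tcp_rot"]).as_matrix();p=np.array(o["tcp_pos"])
m=(P[:,2]>158)&(P[:,2]<176)&(np.hypot(P[:,0]-605,P[:,1]-90)<55);Q=P[m]
f=cv2.minAreaRect(Q[:,:2].astype(np.float32));print("block",len(Q),np.median(Q[:,2]).round(2),f)
a=np.radians(11.2);B=np.array([[np.cos(a),-np.sin(a)],[np.sin(a),np.cos(a)]]) # cols x_b,y_b
L=np.c_[(P[:,:2]-p[:2])@B,P[:,2]-116.6]
m=(abs(L[:,0])<8)&(L[:,1]>5)&(L[:,1]<22)&(L[:,2]>52)&(L[:,2]<90);Q=L[m];print("stock back y vs h",len(Q),np.median(Q[:,1]).round(2),np.polyfit(Q[:,2],Q[:,1],1) if len(Q)>9 else 0)
m=(abs(L[:,0]-0)<40)&(L[:,1]>5)&(L[:,1]<30)&(L[:,2]>46)&(L[:,2]<54);Q=L[m];print("block inner edge y",[np.percentile(Q[abs(Q[:,0]-k)<3][:,1],1).round(2) for k in(-15,15,25,35) if (abs(Q[:,0]-k)<3).sum()>5])
for n in("top","scene"):
    cc=cams.camera(n);P2,_,_=cloud(cc);L=np.c_[(P2[:,:2]-p[:2])@B,P2[:,2]]
    g=(abs(L[:,0]+0)<40)&(L[:,1]<-20)&(L[:,1]>-130)
    bl=g&(L[:,2]>130)&(L[:,2]<152);ck=g&(abs(L[:,0])>15)&(L[:,2]<125)&(L[:,2]>108)
    print(n,"blade",bl.sum(),np.polyfit(L[bl,1],L[bl,2],1) if bl.sum()>9 else 0,"x",np.polyfit(L[bl,1],L[bl,0],1) if bl.sum()>9 else 0,"cork",np.polyfit(L[ck,1],L[ck,2],1))
    import sys
    f=cc["frame"];cv2.imwrite(f"pics/{sys.argv[1]}_{n}.png",f[:,:,::-1])
cv2.imwrite(f"pics/{sys.argv[1]}_w.png",c["frame"][:,:,::-1])
E
python3 chk.py a
```

```text
t 17.18 pos [588.3  63.3 178.2] ang 11.17 F [  3.1 -13.4  10.4] w 17.3 tool y [ 0.003 -0.003 -1.   ]
shift [-0.4  0.2 -0.3] yaw -0.001
mom [-3.31 -0.68 -0.05]
block 10601 166.65 ((604.6969604492188, 90.6346664428711), (82.2313232421875, 21.140844345092773), 10.782227516174316)
stock back y vs h 1844 14.12 [1.17317082e-02 1.32641936e+01]
block inner edge y [np.float64(14.11), np.float64(13.89), np.float64(13.95), np.float64(13.94)]
top blade 111 [-1.65550715e-02  1.39297216e+02] x [-1.52037247e-03 -3.33281269e+00] cork [1.61170547e-02 1.15694960e+02]
scene blade 319 [-4.79273768e-03  1.38880190e+02] x [-0.00286769  0.20821104] cork [1.98873023e-02 1.17608234e+02]
```

>>> play_rows --plan '[0,0,0,-1,0,0,0,0,-0.7,0,0,0,0.5,0,0,0,0,0.5,0,0,0,0,0.4,0,0,0,0,0,0,0]'

```text
t: 17.83
tcp_pos: [588.7, 62.8, 178.1]
tcp_rot: [0.704, 0.07, -0.068, -0.703]
ft_force: [-5.4, -8.9, 31.5]
gripper_width: 17.2
```

```bash
python3 chk.py b
```

```text
t 17.83 pos [588.7  62.8 178.1] ang 11.2 F [-5.4 -8.9 31.5] w 17.2 tool y [ 0.004 -0.001 -1.   ]
shift [-0.6  0.1  0.3] yaw -0.0
mom [-2.05  1.4  -0.04]
block 10624 166.65 ((604.7781982421875, 90.53297424316406), (82.34915924072266, 21.177541732788086), 11.238616943359375)
stock back y vs h 1859 14.17 [5.22533622e-03 1.37961990e+01]
block inner edge y [np.float64(14.33), np.float64(14.36), np.float64(14.38), np.float64(14.34)]
top blade 110 [-1.17088314e-02  1.38833046e+02] x [-6.36184748e-04 -3.27400285e+00] cork [9.15512091e-03 1.15331246e+02]
scene blade 300 [-5.59303205e-03  1.38477797e+02] x [-0.00189245 -0.04593793] cork [2.48452147e-02 1.17959911e+02]
```

>>> play_rows --plan '[0,0,0.3,0,0,0,0,0.4,0,0,0,0,0,0.4,0,0,0,0,0.3,0,0,0,0,0,0]'

```text
t: 18.4
tcp_pos: [588.7, 62.9, 178.0]
tcp_rot: [0.704, 0.07, -0.067, -0.703]
ft_force: [-7.7, -10.0, 42.0]
gripper_width: 16.7
```

```bash
sed -i 's/ck=g.*$/ck=(abs(L[:,0]-40)<12)\&(L[:,1]<-20)\&(L[:,1]>-130)\&(L[:,2]<121)\&(L[:,2]>110)/' chk.py; python3 chk.py c
python3 - <<'E'
import cv2,numpy as np
i=cv2.imread("pics/c_scene.png")[230:350,220:400];w=cv2.imread("pics/c_w.png")[140:450,230:460]
a=cv2.resize(i,None,fx=2.6,fy=2.6,interpolation=cv2.INTER_CUBIC);b=cv2.resize(w,(231,312))
cv2.imwrite("pics/c_cat.png",np.hstack([a,b]))
E
```

```text
t 18.4 pos [588.7  62.9 178. ] ang 11.17 F [ -7.7 -10.   42. ] w 16.7 tool y [ 0.004 -0.001 -1.   ]
shift [-0.7  0.   0.2] yaw -0.0
mom [-2.77  2.1  -0.02]
block 10684 166.61 ((604.6700439453125, 90.3782730102539), (82.38715362548828, 21.086732864379883), 11.073209762573242)
stock back y vs h 1866 14.16 [5.16213218e-03 1.37880147e+01]
block inner edge y [np.float64(14.54), np.float64(13.95), np.float64(13.92), np.float64(13.8)]
top blade 106 [-1.15184887e-02  1.39269752e+02] x [-1.41528985e-03 -3.35311230e+00] cork [5.74322704e-03 1.15849967e+02]
scene blade 309 [-4.43750793e-03  1.38643932e+02] x [-0.0050168 -0.1258156] cork [3.32828207e-05 1.17653567e+02]
```

View pics/c_cat.png

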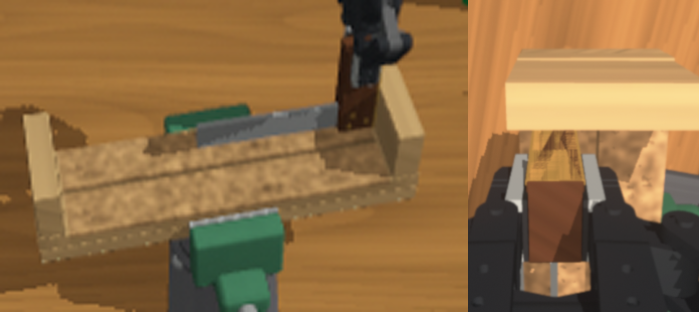

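```bash
cat > chk2.py <<'E'
from h import *
o=r.get_obs();p=np.array(o["tcp_pos"]);a=np.radians(11.2);B=np.array([[np.cos(a),-np.sin(a)],[np.sin(a),np.cos(a)]])
print("F",np.round(o["ft_force"],1),"pos",p.round(1))
Z={};N=3
for n in("scene","wrist"):
    acc=[]
    for k in range(N):
        c=cams.camera(n);P,u,v=cloud(c,None,o if n=="wrist" else None);acc.append(np.c_[(P[:,:2]-p[:2])@B,P[:,2]])
    L=np.vstack(acc);out=[]
    for y in range(-115,-20,12):
        b=(abs(L[:,1]-y)<6)&(abs(L[:,0])<6)&(L[:,2]>125)&(L[:,2]<150)
        ck=(abs(L[:,1]-y)<6)&(L[:,0]>26)&(L[:,0]<50)&(abs(L[:,2]-116)<5)
        if b.sum()>8: out.append((y,int(b.sum()),round(float(np.percentile(L[b,2],90)),1),round(float(np.median(L[ck,2])),1) if ck.sum()>5 else None))
    print(n,out)
    s=(abs(L[:,0])<7)&(L[:,1]>8)&(L[:,1]<20)&(L[:,2]>170)&(L[:,2]<208);print(" back slope",np.polyfit(L[s,2],L[s,1],1)[0].round(4) if s.sum()>20 else None)
E
python3 chk2.py
```

```text
F [ -7.6 -10.4  41.9] pos [588.8  63.  178. ]
scene [(-115, 135, 144.6, 117.7), (-103, 132, 144.0, 117.8), (-91, 121, 144.8, 117.6), (-79, 126, 144.2, 117.6), (-67, 128, 144.6, 117.6), (-55, 114, 144.7, 117.6), (-43, 127, 144.1, 117.7), (-31, 121, 144.5, 117.6)]
 back slope None
wrist [(-91, 271, 143.9, None), (-79, 435, 143.8, None), (-67, 109, 143.9, None)]
 back slope 0.0063
```

>>> play_rows --plan '[0,-0.2,0.3,0,0,0,-0.2,0.3,0,0,0,0,0,0.4,0,0,0,0,0.4,0,0,0,0,0.4,0,0,0,0,0,0]'

```text
t: 19.35
tcp_pos: [588.7, 63.2, 178.0]
tcp_rot: [0.705, 0.071, -0.067, -0.703]
ft_force: [-7.3, -14.9, 48.9]
gripper_width: 16.6
```

```bash
python3 chk2.py; python3 -c "
from h import *
delta(588,63,178,11.2)"
```

```text
F [ -7.3 -14.9  48.9] pos [588.7  63.2 178. ]
scene [(-115, 121, 145.1, 117.6), (-103, 136, 144.8, 117.6), (-91, 131, 145.0, 117.6), (-79, 125, 144.4, 117.7), (-67, 134, 144.6, 117.8), (-55, 112, 144.4, 117.9), (-43, 124, 144.1, 117.5), (-31, 126, 144.4, 117.7)]
 back slope None
wrist [(-91, 256, 144.1, None), (-79, 439, 143.9, None), (-67, 109, 144.0, None)]
 back slope 0.0092
t 19.65 pos [588.7  63.2 178. ] ang 11.14 F [ -7.3 -15.   49.1] w 16.9 tool y [ 0.005 -0.002 -1.   ]
shift [-0.7  0.  -0. ] yaw -0.001
```

>>> play_rows --plan '[0,0,-0.8,0,0,0,0,-0.8,0,0,0,-0.3,-0.8,-0.5,0,0,-0.2,0,-1,0,0,0,0,-0.5,0,0,0,0,0,0]'

```text
t: 20.15
tcp_pos: [588.1, 62.8, 178.1]
tcp_rot: [0.704, 0.07, -0.068, -0.703]
ft_force: [3.9, -5.8, 10.9]
gripper_width: 16.7
```

```bash
python3 chk2.py; python3 -c "
from h import *
delta(588,63,178,11.2)"
```

```text
F [ 3.9 -5.8 10.9] pos [588.1  62.8 178.1]
scene [(-115, 133, 145.2, 117.7), (-103, 139, 144.8, 117.5), (-91, 118, 144.8, 117.8), (-79, 133, 144.4, 117.7), (-67, 131, 144.3, 117.6), (-55, 114, 144.1, 117.5), (-43, 128, 144.5, 117.7), (-31, 116, 144.5, 117.7)]
 back slope None
wrist [(-91, 234, 143.9, None), (-79, 385, 143.8, None), (-67, 92, 143.5, None)]
 back slope 0.0061
t 20.45 pos [588.2  62.8 178.1] ang 11.22 F [ 4.6 -5.2 10.7] w 16.9 tool y [ 0.004 -0.001 -1.   ]
shift [-0.1  0.1  0.2] yaw 0.0
```

The blade tip reads about 0.7 mm high, because pushing forward has tilted the square in the grip. I'll let go so it sits flat, then regrip a little lower.

>>> play_rows --plan '[0,0,-0.4,-0.4,0,0,0,0,0,0,0.4,0,0,0,0,0.4,0,0,0,0,0.4,0,0,0,0,0.4,0,0,0,0,0.4,0,2,0,0,0.4,0,2,0,0,0.4,0,1.5,0,0,0.4,0,0,0,0]'

```text
t: 21.28
tcp_pos: [586.3, 63.7, 171.2]
tcp_rot: [0.704, 0.069, -0.07, -0.704]
ft_force: [0.0, -0.2, -0.8]
gripper_width: 33.7
```

```bash
python3 chk2.py; python3 -c "
from h import *
delta(588,63,173,11.2)"; python3 chk.py d
```

```text
F [ 0.  -0.2 -0.8] pos [586.3  63.7 171.2]
scene [(-115, 126, 144.3, 117.7), (-103, 115, 144.3, 117.6), (-91, 126, 144.6, 117.7), (-79, 126, 144.3, 117.5), (-67, 116, 143.9, 117.6), (-55, 121, 143.8, 117.6), (-43, 121, 143.9, 117.8), (-31, 110, 144.1, 117.7)]
 back slope None
wrist [(-91, 70, 142.6, 116.0), (-79, 304, 142.8, 115.8)]
 back slope 0.0003
t 21.58 pos [586.6  63.7 171.8] ang 11.28 F [0.2 0.6 0.4] w 33.9 tool y [ 0.  0. -1.]
shift [ 1.2 -1.2 -1. ] yaw 0.001
t 21.58 pos [586.6  63.7 171.8] ang 11.28 F [0.2 0.6 0.4] w 33.9 tool y [ 0.  0. -1.]
shift [ 1.2 -6.2 -1. ] yaw 0.001
mom [0.   0.04 0.02]
block 11568 166.56 ((605.11279296875, 79.32423400878906), (86.60382843017578, 42.342071533203125), 11.223544120788574)
stock back y vs h 2195 12.36 [-3.25491098e-04  1.23828004e+01]
block inner edge y [np.float64(12.41), np.float64(12.35), np.float64(12.63), np.float64(12.6)]
top blade 108 [-6.28089303e-03  1.39156387e+02] x [-0.00493718 -2.14138423] cork [9.72194762e-04 1.15460763e+02]
scene blade 300 [-2.57144666e-03  1.38588854e+02] x [-1.34135055e-03  1.72769985e+00] cork [-9.03292225e-04  1.17502162e+02]
```

>>> play_rows --plan '[0.4,1.3,0,-2.5,0,0.4,0,0,-2.5,0,0.4,0,0,0,0,0,0,0,0,0,0,0,0,0,0,0,0,0,0,0,0,0,0,0,0,0,0,0,0,0,0,0,0,0,0,0,0,0,0,0]'

```text
t: 22.57
tcp_pos: [588.9, 59.0, 171.9]
tcp_rot: [0.704, 0.07, -0.069, -0.704]
ft_force: [0.5, -1.5, 4.7]
gripper_width: 17.3
```

```bash
python3 chk2.py; python3 -c "
from h import *
delta(588,63,173,11.2)"
```

```text
F [ 0.5 -1.5  4.7] pos [588.9  59.  171.9]
scene [(-115, 119, 143.8, 117.7), (-103, 131, 144.6, 117.7), (-91, 122, 144.5, 117.7), (-79, 115, 143.9, 117.6), (-67, 129, 144.3, 117.6), (-55, 124, 144.6, 117.5), (-43, 115, 143.6, 117.8), (-31, 125, 143.9, 117.6)]
 back slope None
wrist [(-91, 70, 143.3, None), (-79, 402, 143.4, None), (-67, 196, 143.4, None)]
 back slope -0.0001
t 22.87 pos [588.9  59.  171.9] ang 11.28 F [-0.1 -1.5  4.8] w 16.7 tool y [ 0.  0. -1.]
shift [-0.2 -1.1  4.1] yaw 0.001
```

>>> play_rows --plan '[0,0,-0.3,0,0,0,0,0,0.4,0,0,0,0,0.4,0,0,0,0,0,0]'

```text
t: 23.2
tcp_pos: [588.7, 59.3, 171.9]
tcp_rot: [0.704, 0.069, -0.069, -0.703]
ft_force: [1.6, -4.4, 0.1]
gripper_width: 16.8
```

>>> play_rows --plan '[0,0,0,0.4,0,0,0,0,0.4,0,0,0,0,0,0]'

```text
t: 23.45
tcp_pos: [588.6, 59.6, 172.0]
tcp_rot: [0.704, 0.069, -0.069, -0.703]
ft_force: [1.2, -6.9, 1.9]
gripper_width: 16.9
```

>>> play_rows --plan '[0,0,0.5,0.2,0,0,0,0.5,0.2,0,0,0,0.5,0,0,0,0,0.3,0,0,0,0,0,0,0]'

```text
t: 23.87
tcp_pos: [588.8, 59.4, 171.8]
tcp_rot: [0.704, 0.07, -0.069, -0.703]
ft_force: [-6.7, -10.4, 27.7]
gripper_width: 16.7
```

```bash
python3 chk2.py; python3 chk.py e
```

```text
F [ -6.7 -10.4  27.7] pos [588.8  59.4 171.8]
scene [(-115, 121, 144.5, 117.9), (-103, 132, 144.8, 117.7), (-91, 134, 143.9, 118.0), (-79, 121, 144.4, 117.6), (-67, 121, 144.4, 117.7), (-55, 131, 143.6, 117.8), (-43, 114, 144.9, 117.7), (-31, 127, 144.2, 117.8)]
 back slope None
wrist [(-91, 64, 143.6, None), (-79, 388, 143.6, None), (-67, 161, 143.6, None)]
 back slope 0.004
t 24.17 pos [588.9  59.5 171.8] ang 11.21 F [-6.6 -8.7 27.7] w 16.8 tool y [ 0.001 -0.001 -1.   ]
shift [-0.1 -6.2  3.6] yaw 0.0
mom [-2.43  1.76  0.02]
block 11594 166.6 ((605.591552734375, 87.02244567871094), (82.45417022705078, 28.18697166442871), 11.2476806640625)
stock back y vs h 2055 17.49 [3.95382095e-03 1.72079971e+01]
block inner edge y [np.float64(17.65), np.float64(17.66), np.float64(17.6), np.float64(17.44)]
top blade 102 [-3.60924967e-04  1.40021271e+02] x [-8.87958158e-04 -3.05958349e+00] cork [-1.30445483e-03  1.15004864e+02]
scene blade 297 [-1.26276344e-03  1.38598662e+02] x [0.0037978  0.73862816] cork [-1.71990113e-03  1.17491723e+02]
```

>>> play_rows --plan '[0,-0.3,0.3,0.2,0,0,0,0.3,0.1,0,0,0,0,0,0,0,0,0,0,0,0,0,0,0,0]'

```text
t: 24.73
tcp_pos: [588.8, 59.4, 171.8]
tcp_rot: [0.704, 0.07, -0.068, -0.703]
ft_force: [-8.3, -11.2, 36.1]
gripper_width: 16.9
```

```bash
python3 chk2.py; python3 chk.py f
```

```text
F [ -8.3 -11.2  36.1] pos [588.8  59.4 171.8]
scene [(-115, 121, 144.6, 117.7), (-103, 124, 144.8, 117.8), (-91, 128, 144.1, 117.8), (-79, 119, 144.4, 117.7), (-67, 124, 144.3, 117.5), (-55, 124, 144.4, 117.8), (-43, 119, 144.0, 117.7), (-31, 123, 144.0, 117.8)]
 back slope None
wrist [(-91, 59, 143.4, None), (-79, 414, 143.6, None), (-67, 171, 143.5, None)]
 back slope 0.004
t 25.03 pos [588.9  59.4 171.8] ang 11.2 F [ -7.7 -11.4  35.5] w 16.8 tool y [ 0.002 -0.001 -1.   ]
shift [-0.1 -6.2  3.6] yaw -0.0
mom [-2.79  2.09  0.07]
block 11605 166.58 ((605.581298828125, 86.8893814086914), (82.44112396240234, 28.296110153198242), 11.322469711303711)
stock back y vs h 2053 17.5 [4.98129342e-03 1.71340525e+01]
block inner edge y [np.float64(17.68), np.float64(17.6), np.float64(17.44), np.float64(17.5)]
top blade 106 [-1.31811651e-02  1.38573611e+02] x [-2.17391199e-04 -3.09140322e+00] cork [2.30455723e-03 1.15398394e+02]
scene blade 285 [-4.44311017e-03  1.38550932e+02] x [-0.00236759  0.05579805] cork [-4.02832878e-04  1.17691168e+02]
```

```bash
python3 -c "
from bench import r
print(r.hand_in())"
```

```text
the job is handed in; nothing more can be done
None
```

I refitted the end block on the dowels and pressed the larger brown try square into the corner with its stock still gripped. I handed the job in at about 25 s; no verdict was reported.

- **End block:** it slid onto the dowels without resistance and seated with about 20 N, then I let go. Its top measured 50.0 mm above the board, so it is fully home.
- **Square, first push:** pushing it forward tilted it slightly in the grip and raised the blade tip by about 0.4–0.7 mm. I let go so it stood flat on the cork, regripped it lower, pushed it against the block with almost no weight on the cork, then pressed down.
- **Final hold:** about 36 N down and 10 N towards the block, with 90 N grip. There is also about 9 N of side force that I did not fully remove.
- **Final fit:** the back of the stock is against the block to within about 0.1–0.2 mm, leaning forward about 0.004–0.005 rad (0.3°).
- **Blade level:** the two fixed cameras disagreed. The scene camera put the tip at most about 0.3 mm high. The coarser top camera read a slope of -0.013, after reading about 0 just before with almost the same push.

I did not touch the jar, spot plate, caliper, probe or the other two squares. I did not take a last picture to check them.

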